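Find the softest shock mount and push its tag down

TASK

One of the three look-alike spring mounts on the grey plate is clearly softer than the other two, which can only be felt. Press their black pads down with the fingertips, not the arm, to find the softest one, press that one too, and afterwards push the orange tag beside it fully down, leaving the other two tags up. Lift nothing, and leave the loose bolts, nut, washer, wrench and bottle where they are.

Things in the scene. Friction and masses are not known exactly. Their poses are not given: they have to be found in the camera images.
- plate: fixed grey steel plate, 170 x 420 x 10 mm; origin: centre of its underside; y along its length, x across (away from the robot at yaw 0). Three look-alike mounts stand on it at places 1, 2, 3 (y = +130, 0, -130 mm); which of a, b, c stands where changes each run. Each is a blue base, 150 x 66 x 8 mm, with its own pad (plate x = +25 mm) and tag (x = -45 mm, robot side)
- place1_pad (a point): place 1: centre of the top of the unpressed spring pad, 92 mm above the bench. The pad is a black rubber disc, 56 mm across, with a coil spring below it, over a dark steel cup 60 mm across. The point stays when the pad goes down.
- place1_tag (a point): place 1: centre of the top of the raised tag 80 mm above the bench. The tag is a flat orange plate, 30 x 34 x 6 mm, on a stem in an aluminium block 24 x 26 mm; it belongs to the pad beside it, 70 mm away along the plate's x. The point stays when the tag goes down.
- place2_pad (a point): place 2: centre of the top of the unpressed spring pad, 92 mm above the bench. The pad is a black rubber disc, 56 mm across, with a coil spring below it, over a dark steel cup 60 mm across. The point stays when the pad goes down.
- place2_tag (a point): place 2: centre of the top of the raised tag 80 mm above the bench. The tag is a flat orange plate, 30 x 34 x 6 mm, on a stem in an aluminium block 24 x 26 mm; it belongs to the pad beside it, 70 mm away along the plate's x. The point stays when the tag goes down.
- place3_pad (a point): place 3: centre of the top of the unpressed spring pad, 92 mm above the bench. The pad is a black rubber disc, 56 mm across, with a coil spring below it, over a dark steel cup 60 mm across. The point stays when the pad goes down.
- place3_tag (a point): place 3: centre of the top of the raised tag 80 mm above the bench. The tag is a flat orange plate, 30 x 34 x 6 mm, on a stem in an aluminium block 24 x 26 mm; it belongs to the pad beside it, 70 mm away along the plate's x. The point stays when the tag goes down.
- pad_a (a joint): how far the pad of mount a is pressed: 0 at rest to 0.012 m at its stop; it springs back. Any pad starts to move at about 1.5 N; 8 mm down takes about 4 N on the softest, 8.5 N or more on the others (at the stop 5 N, and 12 N or more). Where mount a stands is not told.
- tag_a (a joint): how far the tag of mount a is pushed down: 0 as it starts, raised; 0.016 m is fully down, on its block. It moves with a steady push of about 4 N and stays where it is left; pushing cannot bring it up again. Where mount a stands is not told.
- pad_b (a joint): how far the pad of mount b is pressed: 0 at rest to 0.012 m at its stop; it springs back. Any pad starts to move at about 1.5 N; 8 mm down takes about 4 N on the softest, 8.5 N or more on the others (at the stop 5 N, and 12 N or more). Where mount b stands is not told.
- tag_b (a joint): how far the tag of mount b is pushed down: 0 as it starts, raised; 0.016 m is fully down, on its block. It moves with a steady push of about 4 N and stays where it is left; pushing cannot bring it up again. Where mount b stands is not told.
- pad_c (a joint): how far the pad of mount c is pressed: 0 at rest to 0.012 m at its stop; it springs back. Any pad starts to move at about 1.5 N; 8 mm down takes about 4 N on the softest, 8.5 N or more on the others (at the stop 5 N, and 12 N or more). Where mount c stands is not told.
- tag_c (a joint): how far the tag of mount c is pushed down: 0 as it starts, raised; 0.016 m is fully down, on its block. It moves with a steady push of about 4 N and stays where it is left; pushing cannot bring it up again. Where mount c stands is not told.
- bolt_1: hexagon bolt in yellow metal standing on its head: head 28 mm across the corners, 10 mm high, shank 16 mm thick, 80 mm tall in all; origin under the head; loose on the plate between places 1 and 2
- bolt_2: hexagon bolt in yellow metal standing on its head: head 28 mm across the corners, 10 mm high, shank 16 mm thick, 80 mm tall in all; origin under the head; loose on the plate between places 2 and 3
- bolt_3: hexagon bolt in yellow metal standing on its head: head 28 mm across the corners, 10 mm high, shank 16 mm thick, 80 mm tall in all; origin under the head; loose on the bench left of the plate
- nut: loose steel hexagon nut lying on the plate between the tags of places 1 and 2, 35 mm across the corners, 16 mm high; origin under its centre
- washer: loose steel ring lying on the bench, 48 mm across, 6 mm high; origin under its centre
- wrench: loose steel wrench lying on the bench along its own x, 180 mm long; origin at the underside of its middle
- bottle: clear bottle with a blue cap standing on the bench on the robot's left, 66 mm across, 160 mm tall; origin under its centre

How it is judged:
By the outcome, as a careful person would: the job done as asked, in the order asked, and still so for the second after the job is handed in, with the robot touching nothing.
It also fails if it takes over 64 s, if anything falls off the work surface, if the arm or the gripper's body presses on something with over 40 N, if the wrist force passes 120 N, or if a joint passes its speed limit or range.

ROBOT

A 6-joint arm with a two-finger parallel gripper is mounted at the origin on the work surface. World frame = base frame: x ahead of the robot, y to its left, z up, the work surface at z = 0. Lengths are in m, angles in rad, forces in N, time in s.
With the tool pointing down it reaches from about 0.35 to 0.85 m from the base axis. Payload 8.1 kg.
Tool frame: the origin (TCP) lies midway between the tips of the shut fingers; the grasp point (between the pads) lies 19 mm behind it (env.grip_depth is the distance from the TCP to the grasp point, in m); y points along the fingers, x is the direction in which the jaws open and shut, and the axes are right-handed (so a half turn about y gives the same grasp; the last joint's range is limited). The gripper opens to 93 mm and grips with 3 to 60 N. Pads are 15 mm wide; open, the fingers measure 128 mm over their backs; the gripper's body (75 mm by 188 mm) begins 65 mm behind the grasp point.
Start: joints at [-1.336, 0.13, 1.488, -0, 1.523, -0.085], TCP at [0.189, -0.57, 0.219] pointing down, gripper open.
Joint ranges: [-2.96, 2.96], [-0.89, 2.26], [0.02, 2.5], [-1.34, 4.48], [0, 2.73], [-2.66, 2.66]. Speed limits (rad/s): [2.39, 2.39, 2.79, 3.14, 3.14, 3.14].

INTERFACE

Orientations are given as a rotation vector (axis times angle).
In Python, from rig import env gives the robot as it stands. The module is installed in compiled form; this text tells all that it offers.
- The arm moves only by the tool send_rows, never from a script. Its argument "rows" is text: rows parted by semicolons, each of 7 numbers parted by spaces: the closure in counts, from 0 (fully open) to 255 (shut), then the shift along the tool's x, y, z in cm, then the turn, a rotation vector about the tool's x, y, z in rad. In form: gripper tx ty tz rx ry rz; .... A call has 1 to 12 rows; each row shifts and turns the pose as measured when the row begins, along the tool's axes as they then stand; what a row does not reach is not made up. A row lasts 1/10 s, in which the tool goes at most 50 mm and 8.59 degrees, less where a joint would pass 70% of its speed; a pose out of reach is approached as far as the arm can. A call with a gripper value outside its range is refused whole. The fingers move at their own pace and stop on an object; "force" is the grip in N (left out, the last holds). Time passes only in rows, so rows that do not move let the fingers close. It gives the time, the measured TCP pose, the force and the opening at its end, in the units of the state.
- env.get_state(): the state, without advancing time (a new reading comes with each control period).
- env.grab_frame(name): name is "side" or "top"; returns a dict with "frame" (480x640x3 uint8, red, green, blue), "camera_matrix" (3x3 intrinsics, pixels), "distortion" ([k1, k2, p1, p2, k3] as OpenCV has them; the pictures are not rectified), "R" (3x3) and "t" (3): a world point X has camera coordinates R X + t. Camera axes: x right, y down, z forward; pixel columns grow to the right and rows downward; lengths in m; the calibration is good to about 2 mm. A picture is of the moment at which its call begins. There is no depth.
- env.sign_off(): hands the job in, once; it reports no verdict.
The state is a dict: "time": time; "qpos": joint angles; "qd": joint speeds; "joint_efforts": joint torques, N m; "position": TCP position; "orientation": TCP orientation; "force": force on the tool from outside, world axes, zero at the start; "wrist_torque": the same for the moment, N m; "opening": finger opening in m.
Only numpy, scipy, OpenCV 4.12 (cv2) and the standard library are available. Lean on these libraries where they do the work, as an engineer would, in place of code of your own. Each camera call takes 0.05 s, during which the arm holds its last target. There are 200 camera calls.

## Working session

There is one attempt and no reset: what is moved stays moved. The work goes in short steps, Python scripts to look and compute and a tool call to move; the robot and the scene stay as the last step left them, time stands still between calls to the robot, and variables do not carry over. Pictures are saved under pics/ and viewed, about 8 in all and at most 12, crops included, and the job is handed in when it is done.

Besides the shell and the picture viewer there is one more tool, called after ">>>" as name(argument=value, ...), one argument or row to a line, values as JSON. send_rows: Moves the arm, as the interface text tells. Its arguments: {"type":"object","properties":{"rows":{"type":"string"},"force":{"type":"number"}},"required":["rows"]}

```bash
mkdir -p pics
python3 - <<'E'
from rig import env
import cv2,pickle
for n in("top","side"):
    f=env.grab_frame(n);pickle.dump(f,open(f"pics/{n}0.pkl","wb"));cv2.imwrite(f"pics/{n}0.png",f["frame"][:,:,::-1])
    print(n,f["R"],f["t"],f["distortion"])
print(env.get_state())
E
```

```text
top [[ 0.02237687 -0.99959309  0.01768963]
 [-0.98387262 -0.02515892 -0.17709235]
 [ 0.17746534 -0.01344157 -0.98403525]] [-0.0119724   0.5480759   1.25551242] [-0.01839881  0.          0.          0.          0.        ]
side [[-0.71360216 -0.70054185 -0.00361603]
 [-0.46338959  0.47588721 -0.74753023]
 [ 0.52539703 -0.53176356 -0.66421794]] [0.38181214 0.30446483 0.75424487] [-0.03751208  0.          0.          0.          0.        ]
{'time': 0.1, 'qpos': array([-1.33641799e+00,  1.31076064e-01,  1.48919517e+00,  1.28655871e-05,
        1.52298935e+00, -8.54046071e-02]), 'qd': array([-6.58797005e-04, -1.76604193e-03, -3.22826312e-04,  2.46546170e-03,
       -7.01244882e-05, -1.18705784e-03]), 'joint_efforts': array([ 1.19637076e-03, -5.61346436e+01, -4.93091369e+01,  7.69920344e-02,
        2.92280753e-02, -5.47625348e-05]), 'position': array([ 0.18851819, -0.56906636,  0.21768445]), 'orientation': array([-1.34255222,  0.97136344, -0.96928276]), 'force': array([-0.58431842,  0.5526098 ,  0.20977553]), 'wrist_torque': array([-0.02669012, -0.03284941,  0.00218263]), 'opening': 0.09337226612088913}
```

View pics/top0.png

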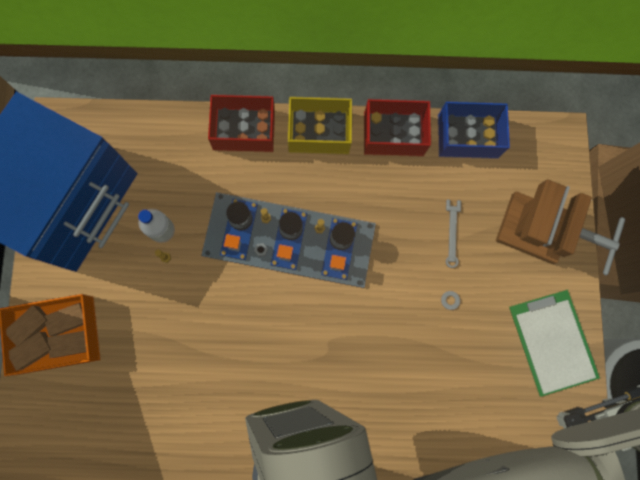

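View pics/side0.png

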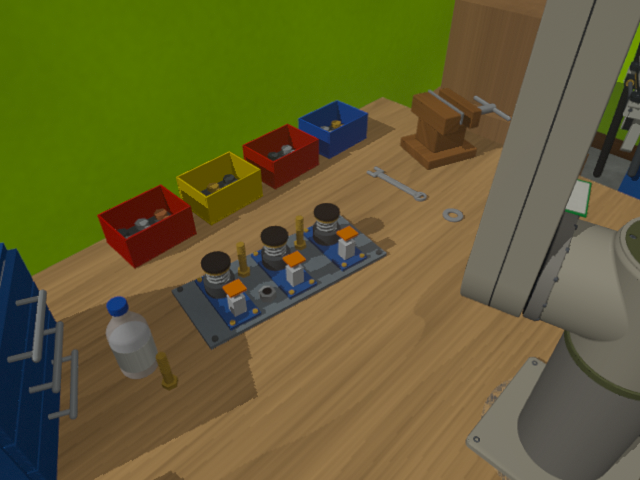

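The top view shows pads near (238,213), (291,223), (343,234) and tags near (232,242), (285,252), (338,263). The side view shows pads at (216,262), (274,235), (327,211) and tags at (235,289), (294,259), (347,233). I'll refine these in enlarged crops.

```bash
cat > h.py <<'E'
import numpy as np,cv2,pickle
from scipy.spatial.transform import Rotation as Rot
def ray(f,uv,z):
    p=cv2.undistortPoints(np.array([[uv]],float),f["camera_matrix"],f["distortion"])[0,0]
    d=f["R"].T@np.array([*p,1]);c=-f["R"].T@f["t"];return c+d*(z-c[2])/d[2]
def proj(f,X):
    return cv2.projectPoints(np.array(X,float).reshape(-1,3),cv2.Rodrigues(f["R"])[0],f["t"],f["camera_matrix"],f["distortion"])[0].reshape(-1,2)
E
python3 - <<'E'
from h import *
from rig import env
s=env.get_state();print(Rot.from_rotvec(s["orientation"]).as_matrix().round(3))
for n,(x0,y0,x1,y1) in dict(top=(195,185,385,295),side=(165,190,395,345)).items():
    f=pickle.load(open(f"pics/{n}0.pkl","rb"));im=f["frame"]
    hsv=cv2.cvtColor(im,cv2.COLOR_RGB2HSV);m=cv2.inRange(hsv,(6,180,120),(16,255,255));m[:y0]=0;m[y1:]=0;m[:,:x0]=0;m[:,x1:]=0
    k,l,st,c=cv2.connectedComponentsWithStats(m)
    for i in range(1,k):
        if st[i,4]>30: print(n,st[i],c[i].round(1),ray(f,c[i],.08).round(4))
    cv2.imwrite(f"pics/{n}c.png",cv2.resize(im[y0:y1,x0:x1,::-1],None,fx=4 if n=="top" else 3,fy=4 if n=="top" else 3,interpolation=cv2.INTER_CUBIC))
E
```

```text
[[ 0.314 -0.     0.949]
 [-0.949  0.002  0.314]
 [-0.002 -1.     0.   ]]
top [225 235  14  13 148] [231.6 241.2] [0.5494 0.1863 0.08  ]
top [278 246  14  13 138] [284.5 251.6] [0.5273 0.0584 0.08  ]
top [331 256  14  13 139] [337.4 262. ] [ 0.5052 -0.0692  0.08  ]
side [337 231  21  10  52] [346.6 235.1] [ 0.5028 -0.0637  0.08  ]
side [283 258  23   9  36] [292.1 261.9] [0.5249 0.0673 0.08  ]
side [223 279  23  18 182] [233.  287.7] [0.5525 0.1882 0.08  ]
```

View pics/topc.png

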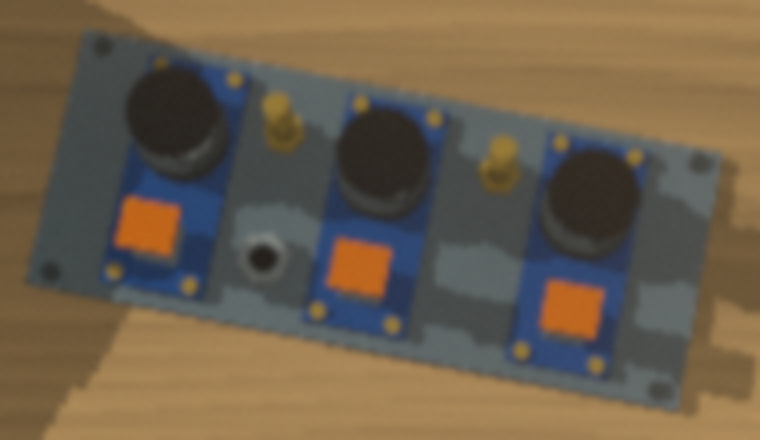

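View pics/sidec.png

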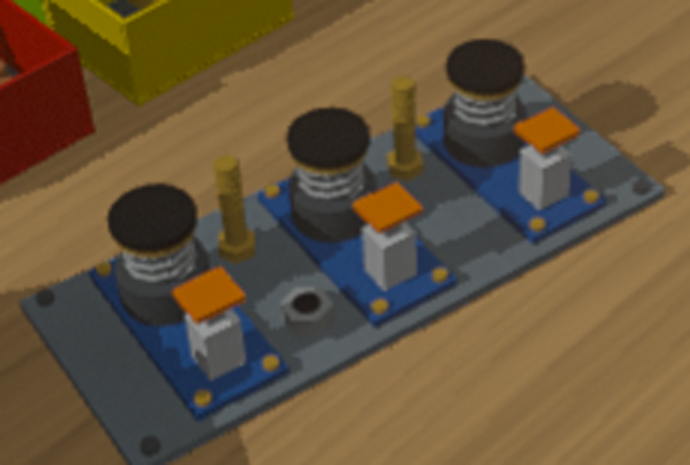

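```bash
cat > fit.py <<'E'
from h import *
from scipy.optimize import least_squares
T=pickle.load(open("pics/top0.pkl","rb"));S=pickle.load(open("pics/side0.pkl","rb"))
loc=np.array([[x,y,z] for x,z in((25,92),(-45,80)) for y in(130,0,-130)])/1e3
ut=np.array([[238.25,212.5],[290.5,222.5],[342.75,232],[231.6,241.2],[284.6,251.7],[337.6,262.1]])
us=np.array([[216,262],[274.3,236],[326.7,212.3],[234.7,287.3],[294.3,258.7],[347.3,233.3]])
def W(p): return loc@Rot.from_euler("z",p[2]).as_matrix().T+[p[0],p[1],0]
def solve(c): return least_squares(lambda p:np.concatenate([(proj(f,W(p))-u).ravel() for f,u in c]),[.57,.06,-.17])
if __name__=="__main__":
    for c in([(T,ut)],[(S,us)],[(T,ut),(S,us)]):
        r=solve(c);print(r.x.round(4),abs(r.fun).max().round(2))
    print(W(r.x).round(4));print(ray(T,(150,220),.16))
np.set_printoptions(suppress=True)
P=W(solve([(T,ut),(S,us)]).x)
def delta(i,z):
    from rig import env
    s=env.get_state();R=Rot.from_rotvec(s["orientation"]).as_matrix()
    d=np.array([P[i,0],P[i,1],z])-s["position"]
    print("t",s["time"],"pos",s["position"].round(4),"F",s["force"].round(2),"open",round(s["opening"],3),"tool delta cm",(R.T@d*100).round(2),"R",R.round(3).tolist())
E
python3 fit.py; python3 -c "
from fit import *
delta(2,.2)"
```

```text
[ 0.572   0.0504 -0.1682] 0.95
[ 0.5715  0.0514 -0.1714] 1.0
[ 0.5718  0.0508 -0.1697] 1.12
[[ 0.6184  0.1748  0.092 ]
 [ 0.5965  0.0466  0.092 ]
 [ 0.5745 -0.0815  0.092 ]
 [ 0.5494  0.1866  0.08  ]
 [ 0.5275  0.0584  0.08  ]
 [ 0.5055 -0.0697  0.08  ]]
[0.57868411 0.36240228 0.16      ]
t 0.1 pos [ 0.1885 -0.5691  0.2177] F [-0.58  0.55  0.21] open 0.093 tool delta cm [-34.15   1.83  51.97] R [[0.314, -0.0, 0.949], [-0.949, 0.002, 0.314], [-0.002, -1.0, 0.0]]
```

The two views agree to about 1 mm. Next I shut the fingers and travel above the place 3 pad.

>>> send_rows(
  rows="255 -2.6 0 3.95 0 0 0;255 -2.6 0 3.95 0 0 0;255 -2.6 0 3.95 0 0 0;255 -2.6 0 3.95 0 0 0;255 -2.6 0 3.95 0 0 0;255 -2.6 0 3.95 0 0 0;255 -2.6 0 3.95 0 0 0;255 -2.6 0 3.95 0 0 0;255 -2.6 0 3.95 0 0 0;255 -2.6 0 3.95 0 0 0;255 -2.6 0 3.95 0 0 0;255 -2.6 0 3.95 0 0 0",
  force=10,
)

```text
time: 1.3
position: [0.5476, -0.1099, 0.2126]
orientation: [-1.337, 0.986, -0.971]
force: [0.7, -0.8, 0.8]
opening: 0.0024
```

```bash
python3 -c "
from fit import *
delta(2,.11)"
```

```text
t 1.3 pos [ 0.5476 -0.1099  0.2126] F [ 0.73 -0.84  0.81] open 0.002 tool delta cm [-1.8  10.26  3.46] R [[0.304, -0.006, 0.953], [-0.953, 0.007, 0.304], [-0.008, -1.0, -0.003]]
```

>>> send_rows(
  rows="255 -1.8 2.2 3.4 0 0 0;255 0 3 0 0 0 0;255 0 3 0 0 0 0;255 0 1.5 0 0 0 0;255 0 0 0 0 0 0;255 0 0 0 0 0 0",
)

```text
time: 1.9
position: [0.5778, -0.073, 0.1119]
orientation: [-1.339, 0.98, -0.964]
force: [-0.4, -0.2, -0.3]
opening: 0.0002
```

```bash
python3 -c "
from fit import *
delta(2,.094)"
```

```text
t 1.9 pos [ 0.5778 -0.073   0.1119] F [-0.42 -0.23 -0.34] open 0.0 tool delta cm [ 0.72  1.78 -0.57] R [[0.312, -0.006, 0.95], [-0.95, 0.008, 0.312], [-0.01, -1.0, -0.003]]
```

>>> send_rows(
  rows="255 0.7 0.9 -0.6 0 0 0;255 0 0.6 0 0 0 0;255 0 0 0 0 0 0;255 0 0 0 0 0 0",
)

```text
time: 2.3
position: [0.576, -0.0844, 0.1001]
orientation: [-1.336, 0.976, -0.97]
force: [-0.1, 0.5, 0.1]
opening: 0.0005
```

```bash
python3 -c "
from fit import *
delta(2,.092)"
```

```text
t 2.3 pos [ 0.576  -0.0844  0.1001] F [-0.07  0.55  0.08] open 0.001 tool delta cm [-0.32  0.82 -0.05] R [[0.31, 0.0, 0.951], [-0.951, 0.007, 0.31], [-0.006, -1.0, 0.002]]
```

>>> send_rows(
  rows="255 -0.3 0.5 0 0 0 0;255 0 0.4 0 0 0 0;255 0 0.2 0 0 0 0;255 0 0 0 0 0 0;255 0 0 0 0 0 0",
)

```text
time: 2.8
position: [0.5761, -0.0817, 0.09]
orientation: [-1.335, 0.974, -0.973]
force: [-1.5, -1.5, 1.9]
opening: 0.0007
```

>>> send_rows(
  rows="255 0 0.2 0 0 0 0;255 0 0 0 0 0 0;255 0 0 0 0 0 0",
)

```text
time: 3.1
position: [0.5763, -0.0817, 0.0884]
orientation: [-1.336, 0.973, -0.973]
force: [-1.2, -0.6, 3.0]
opening: 0.0006
```

>>> send_rows(
  rows="255 0 0.2 0 0 0 0;255 0 0 0 0 0 0;255 0 0 0 0 0 0",
)

```text
time: 3.4
position: [0.5764, -0.0817, 0.0865]
orientation: [-1.335, 0.973, -0.973]
force: [-1.0, -0.6, 2.3]
opening: 0.0005
```

>>> send_rows(
  rows="255 0 0.2 0 0 0 0;255 0 0 0 0 0 0;255 0 0 0 0 0 0",
)

```text
time: 3.7
position: [0.5764, -0.0817, 0.0846]
orientation: [-1.335, 0.973, -0.973]
force: [-1.9, -0.0, 4.0]
opening: 0.0005
```

>>> send_rows(
  rows="255 0 0.1 0 0 0 0;255 0 0 0 0 0 0;255 0 0 0 0 0 0",
)

```text
time: 4.0
position: [0.5764, -0.0817, 0.0837]
orientation: [-1.335, 0.973, -0.973]
force: [-2.1, -0.6, 3.5]
opening: 0.0005
```

>>> send_rows(
  rows="255 0 0.1 0 0 0 0;255 0 0 0 0 0 0;255 0 0 0 0 0 0",
)

```text
time: 4.3
position: [0.5764, -0.0817, 0.0827]
orientation: [-1.335, 0.973, -0.973]
force: [-2.2, -1.1, 4.8]
opening: 0.0007
```

Place 3 feels soft: about 4 N at 8 mm. Next I compare place 2.

>>> send_rows(
  rows="255 0 -2 0 0 0 0;255 0 -2 0 0 0 0;255 -2.8 0 1.5 0 0 0;255 -2.8 0 1.5 0 0 0;255 -2.8 0 1.5 0 0 0;255 -2 0 1 0 0 0;255 0 0 0 0 0 0;255 0 0 0 0 0 0",
)

```text
time: 5.1
position: [0.5967, 0.038, 0.1213]
orientation: [-1.334, 0.976, -0.973]
force: [-0.8, -0.5, -0.9]
opening: 0.0005
```

```bash
python3 -c "
from fit import *
delta(1,.092)"
```

```text
t 5.1 pos [0.5967 0.038  0.1213] F [-0.78 -0.45 -0.87] open 0.001 tool delta cm [-0.81  2.94  0.23] R [[0.308, 0.003, 0.951], [-0.951, 0.007, 0.308], [-0.006, -1.0, 0.005]]
```

>>> send_rows(
  rows="255 -0.8 1.2 0.2 0 0 0;255 0 0.8 0 0 0 0;255 0 0.4 0 0 0 0;255 0 0.2 0 0 0 0;255 0 0 0 0 0 0;255 0 0 0 0 0 0",
)

```text
time: 5.7
position: [0.5952, 0.044, 0.0916]
orientation: [-1.333, 0.98, -0.974]
force: [-1.4, 1.8, 2.1]
opening: 0.0007
```

>>> send_rows(
  rows="255 0 0.2 0 0 0 0;255 0 0 0 0 0 0;255 0 0 0 0 0 0",
)

```text
time: 6.0
position: [0.5956, 0.0438, 0.0907]
orientation: [-1.333, 0.98, -0.975]
force: [-1.7, 0.3, 3.3]
opening: 0.0008
```

>>> send_rows(
  rows="255 0 0.2 0 0 0 0;255 0 0 0 0 0 0;255 0 0 0 0 0 0",
)

```text
time: 6.3
position: [0.5958, 0.0437, 0.0894]
orientation: [-1.333, 0.979, -0.975]
force: [-1.7, 1.1, 4.3]
opening: 0.0006
```

>>> send_rows(
  rows="255 0 0.2 0 0 0 0;255 0 0.2 0 0 0 0;255 0 0 0 0 0 0;255 0 0 0 0 0 0",
)

```text
time: 6.7
position: [0.5959, 0.0438, 0.0862]
orientation: [-1.333, 0.979, -0.975]
force: [-3.5, 0.4, 6.9]
opening: 0.0003
```

>>> send_rows(
  rows="255 0 0.2 0 0 0 0;255 0 0 0 0 0 0;255 0 0 0 0 0 0",
)

```text
time: 7.0
position: [0.5959, 0.0438, 0.0854]
orientation: [-1.333, 0.979, -0.975]
force: [-4.8, 0.9, 8.1]
opening: 0.0005
```

>>> send_rows(
  rows="255 0 0.2 0 0 0 0;255 0 0 0 0 0 0;255 0 0 0 0 0 0",
)

```text
time: 7.3
position: [0.5959, 0.0438, 0.0849]
orientation: [-1.333, 0.978, -0.976]
force: [-5.1, -0.5, 7.2]
opening: 0.0004
```

Place 2 is stiff: about 7.5 N at 7 mm. I press it a little further, then go to place 1.

>>> send_rows(
  rows="255 0 0.3 0 0 0 0;255 0 0.2 0 0 0 0;255 0 0 0 0 0 0;255 0 0 0 0 0 0",
)

```text
time: 7.7
position: [0.596, 0.0437, 0.0827]
orientation: [-1.333, 0.978, -0.976]
force: [-6.4, 0.3, 9.5]
opening: 0.0003
```

>>> send_rows(
  rows="255 0 -2 0 0 0 0;255 0 -2 0 0 0 0;255 -2.8 0 1.5 0 0 0;255 -2.8 0 1.5 0 0 0;255 -2.8 0 1.5 0 0 0;255 -2 0 1 0 0 0;255 0 0 0 0 0 0;255 0 0 0 0 0 0",
)

```text
time: 8.5
position: [0.6189, 0.161, 0.1222]
orientation: [-1.332, 0.977, -0.981]
force: [0.3, -0.3, -0.5]
opening: 0.0005
```

```bash
python3 -c "
from fit import *
delta(0,.092)"
```

```text
t 8.5 pos [0.6189 0.161  0.1222] F [ 0.33 -0.27 -0.54] open 0.001 tool delta cm [-1.32  3.03  0.35] R [[0.303, 0.006, 0.953], [-0.953, 0.004, 0.303], [-0.002, -1.0, 0.007]]
```

>>> send_rows(
  rows="255 -1.3 1.2 0.4 0 0 0;255 0 0.8 0 0 0 0;255 0 0.4 0 0 0 0;255 0 0.2 0 0 0 0;255 0 0 0 0 0 0;255 0 0 0 0 0 0",
)

```text
time: 9.1
position: [0.6181, 0.1723, 0.0922]
orientation: [-1.333, 0.981, -0.983]
force: [-0.5, 0.6, 2.0]
opening: 0.0004
```

>>> send_rows(
  rows="255 0 0.2 0 0 0 0;255 0 0.2 0 0 0 0;255 0 0 0 0 0 0;255 0 0 0 0 0 0",
)

```text
time: 9.5
position: [0.6185, 0.1722, 0.0901]
orientation: [-1.331, 0.98, -0.983]
force: [-2.9, 0.2, 4.9]
opening: 0.0006
```

>>> send_rows(
  rows="255 0 0.2 0 0 0 0;255 0 0.2 0 0 0 0;255 0 0 0 0 0 0;255 0 0 0 0 0 0",
)

```text
time: 9.9
position: [0.6186, 0.1722, 0.0879]
orientation: [-1.331, 0.98, -0.983]
force: [-5.0, 0.1, 6.9]
opening: 0.0002
```

>>> send_rows(
  rows="255 0 0.3 0 0 0 0;255 0 0.3 0 0 0 0;255 0 0.2 0 0 0 0;255 0 0 0 0 0 0;255 0 0 0 0 0 0",
)

```text
time: 10.4
position: [0.6188, 0.1722, 0.085]
orientation: [-1.331, 0.978, -0.984]
force: [-6.6, -1.3, 10.6]
opening: 0.0005
```

>>> send_rows(
  rows="255 0 0.3 0 0 0 0;255 0 0.1 0 0 0 0;255 0 0 0 0 0 0;255 0 0 0 0 0 0",
)

```text
time: 10.8
position: [0.6188, 0.1722, 0.0858]
orientation: [-1.332, 0.977, -0.984]
force: [-6.3, -1.2, 9.1]
opening: 0.0007
```

>>> send_rows(
  rows="255 0 -2 0 0 0 0;255 0 -2 0 0 0 0;255 0 -1 0 0 0 0;255 0 0 0 0 0 0",
)

```text
time: 11.2
position: [0.6192, 0.1716, 0.1363]
orientation: [-1.331, 0.976, -0.985]
force: [-0.2, -0.2, 0.9]
opening: 0.0002
```

```bash
python3 -c "
from fit import *
delta(2,.120)"
```

```text
t 11.2 pos [0.6192 0.1716 0.1363] F [-0.16 -0.25  0.91] open 0.0 tool delta cm [ 22.8    1.53 -11.87] R [[0.3, 0.009, 0.954], [-0.954, 0.002, 0.3], [0.001, -1.0, 0.009]]
```

Places 1 and 2 both needed 9 N or more, so place 3 is the softest. I press its pad once more before going to its tag.

>>> send_rows(
  rows="255 2.8 0 -1.4 0 0 0;255 2.8 0 -1.4 0 0 0;255 2.8 0 -1.4 0 0 0;255 2.8 0 -1.4 0 0 0;255 2.8 0 -1.4 0 0 0;255 2.8 0 -1.4 0 0 0;255 2.8 0 -1.4 0 0 0;255 1.5 0 -0.8 0 0 0;255 0 0 0 0 0 0;255 0 0 0 0 0 0",
)

```text
time: 12.2
position: [0.5759, -0.0693, 0.1227]
orientation: [-1.337, 0.983, -0.978]
force: [1.1, -0.2, 0.6]
opening: 0.0004
```

```bash
python3 -c "
from fit import *
delta(2,.092)"
```

```text
t 12.2 pos [ 0.5759 -0.0693  0.1227] F [ 1.07 -0.17  0.61] open 0.0 tool delta cm [ 1.13  3.07 -0.5 ] R [[0.301, -0.001, 0.954], [-0.954, 0.003, 0.301], [-0.003, -1.0, -0.0]]
```

>>> send_rows(
  rows="255 1.1 1.2 -0.5 0 0 0;255 0 0.8 0 0 0 0;255 0 0.6 0 0 0 0;255 0 0.3 0 0 0 0;255 0 0.3 0 0 0 0;255 0 0.3 0 0 0 0;255 0 0.2 0 0 0 0;255 0 0 0 0 0 0;255 0 0 0 0 0 0",
)

```text
time: 13.1
position: [0.5744, -0.0793, 0.0822]
orientation: [-1.34, 0.98, -0.975]
force: [-3.0, -1.9, 4.7]
opening: 0.0007
```

>>> send_rows(
  rows="255 0 0.1 0 0 0 0;255 0 0.1 0 0 0 0;255 0 0 0 0 0 0;255 0 0 0 0 0 0",
)

```text
time: 13.5
position: [0.5745, -0.0793, 0.0809]
orientation: [-1.34, 0.98, -0.975]
force: [-3.1, -1.0, 5.0]
opening: 0.0009
```

>>> send_rows(
  rows="255 0 -2 0 0 0 0;255 0 -2 0 0 0 0;255 0 0 0 0 0 0;255 0 0 0 0 0 0",
)

```text
time: 13.9
position: [0.5748, -0.0781, 0.1194]
orientation: [-1.338, 0.98, -0.974]
force: [0.8, 0.2, -1.5]
opening: 0.0005
```

```bash
python3 -c "
from fit import *
delta(5,.1)"
```

```text
t 13.9 pos [ 0.5748 -0.0781  0.1194] F [ 0.82  0.22 -1.51] open 0.001 tool delta cm [-2.91  1.96 -6.34] R [[0.306, -0.002, 0.952], [-0.952, 0.004, 0.306], [-0.004, -1.0, -0.001]]
```

Confirmed: 5 N at 11 mm. Next is the place 3 tag.

>>> send_rows(
  rows="255 -1 0 -2.1 0 0 0;255 -1 0 -2.1 0 0 0;255 -0.9 0 -2.1 0 0 0;255 0 0.3 0 0 0 0;255 0 0 0 0 0 0;255 0 0 0 0 0 0",
)

```text
time: 14.5
position: [0.502, -0.068, 0.1087]
orientation: [-1.339, 0.986, -0.968]
force: [-0.6, 0.6, 0.0]
opening: 0.0002
```

```bash
python3 -c "
from fit import *
delta(5,.08)"
```

```text
t 14.5 pos [ 0.502  -0.068   0.1087] F [-0.6   0.57  0.04] open 0.0 tool delta cm [0.3  2.87 0.29] R [[0.306, -0.008, 0.952], [-0.952, 0.007, 0.306], [-0.009, -1.0, -0.005]]
```

>>> send_rows(
  rows="255 0.3 1 0.3 0 0 0;255 0 0.8 0 0 0 0;255 0 0.5 0 0 0 0;255 0 0.4 0 0 0 0;255 0 0.4 0 0 0 0;255 0 0.4 0 0 0 0;255 0 0.3 0 0 0 0;255 0 0 0 0 0 0;255 0 0 0 0 0 0",
)

```text
time: 15.4
position: [0.5079, -0.0701, 0.0671]
orientation: [-1.339, 0.985, -0.969]
force: [-1.2, 0.3, 1.8]
opening: 0.0004
```

>>> send_rows(
  rows="255 0 0.3 0 0 0 0;255 0 0.2 0 0 0 0;255 0 0 0 0 0 0;255 0 0 0 0 0 0",
)

```text
time: 15.8
position: [0.5089, -0.0703, 0.0646]
orientation: [-1.338, 0.983, -0.97]
force: [0.1, -0.1, 0.3]
opening: 0.0005
```

>>> send_rows(
  rows="255 0 0.2 0 0 0 0;255 0 0.2 0 0 0 0;255 0 0.2 0 0 0 0",
)

```text
time: 16.1
position: [0.5095, -0.0704, 0.0641]
orientation: [-1.339, 0.983, -0.97]
force: [-12.5, 2.1, 24.8]
opening: 0.0007
```

>>> send_rows(
  rows="255 0 0.4 0 0 0 0;255 0 0.4 0 0 0 0",
)

```text
time: 16.3
position: [0.51, -0.0705, 0.0638]
orientation: [-1.339, 0.982, -0.97]
force: [-24.3, 4.0, 46.5]
opening: 0.0006
```

The tag is on its stop at z = 64 mm. Now I retreat upwards and back, then check.

>>> send_rows(
  rows="255 0 -1 0 0 0 0;255 0 -3 0 0 0 0;255 0 -4 0 0 0 0;255 0 -4 0 0 0 0;255 2.5 0 -3.5 0 0 0;255 2.5 0 -3.5 0 0 0;255 2.5 0 -3.5 0 0 0;255 2.5 0 -3.5 0 0 0;255 2.5 0 -3.5 0 0 0;255 2.5 0 -3.5 0 0 0;255 0 0 0 0 0 0;255 0 0 0 0 0 0",
)

```text
time: 17.5
position: [0.3519, -0.2856, 0.1873]
orientation: [-1.341, 0.977, -0.971]
force: [-0.4, -0.2, -0.3]
opening: 0.0007
```

Run:
```python
from rig import env
import cv2,numpy as np
a=env.grab_frame("side")["frame"];b=env.grab_frame("top")["frame"]
c=cv2.resize(a[170:400,90:475],(770,460),interpolation=cv2.INTER_CUBIC)
cv2.imwrite("pics/side1.png",c[:,:,::-1])
cv2.imwrite("pics/top1.png",cv2.resize(b[180:300,130:470],(800,282))[:,:,::-1])
s=env.get_state();print(s["time"],s["position"],s["force"])
```

```text
17.6 [ 0.352555   -0.28474049  0.18727385] [ 0.29922582  0.16465088 -0.33242425]
```

View pics/side1.png

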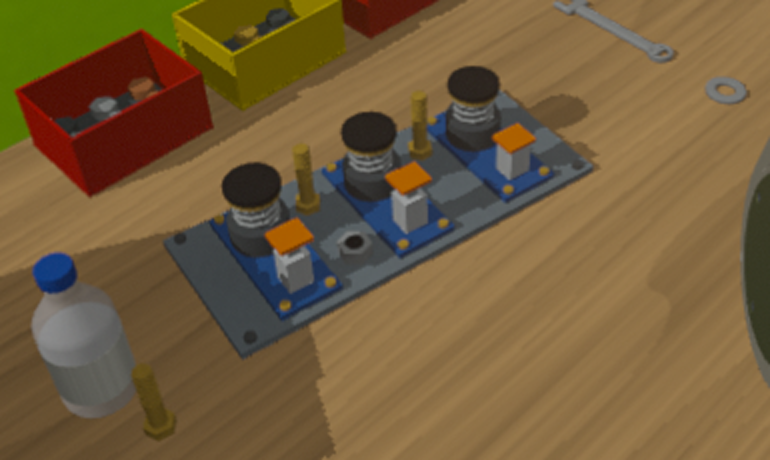

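View pics/top1.png

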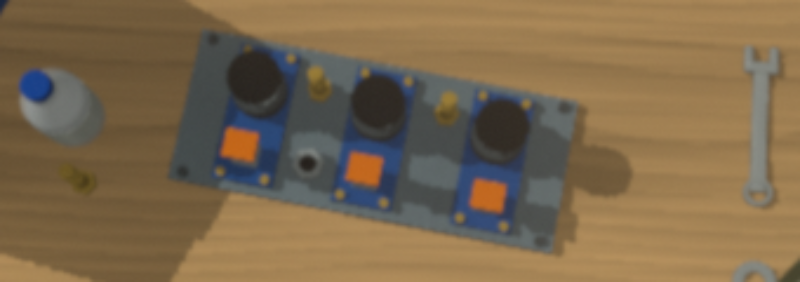

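In the side crop the place 3 tag at (514,138) sits on its block. The tags at (290,236) and (408,179) are still raised. The pads have sprung back and the bolts, nut, bottle, wrench and washer look unmoved.

```bash
python3 -c "
from rig import env
print(env.sign_off())"
```

```text
the job is handed in; nothing more can be done
None
```

The softest mount is at place 3. I pushed its orange tag fully down and handed the job in at about 17.6 s of the 64 s allowed.

| Place | Depth pressed | Force |
|---|---|---|
| 1 | 6–7 mm | 9–10.5 N |
| 2 | about 9 mm | 9.5 N |
| 3 | about 8 mm | about 4 N |
| 3 (second press, before the tag) | about 11 mm | 5 N |

- **Press depth:** Place 1 was pressed only 6–7 mm, short of 8 mm, but its force was already well above place 3's.
- **Tag:** It stopped at z ≈ 64 mm, which is the full 16 mm of travel. The last push peaked at about 52 N at the wrist, through the fingertips and below the 120 N limit.
- **Final pictures:** The place 3 tag sits on its block, and the other two tags are up. All pads have sprung back, and the loose things in view look where they were. The arm is clear and the wrist force is near zero. No check failed or disagreed.

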